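# Seat the candlestick collar

### The arm

A 6-joint arm with a two-finger parallel gripper is mounted at the origin on the work surface. World frame = base frame: x ahead of the robot, y to its left, z up, the work surface at z = 0. Lengths are in m, angles in degrees, forces in N, time in s.
With the tool pointing down it reaches from about 0.4 to 0.825 m from the base axis. Payload 7 kg.
Tool frame: the origin (TCP) lies midway between the tips of the shut fingers; the grasp point (between the pads) lies hold_point_z behind it (hold_point_z is the distance from the TCP to the grasp point, in m); z points along the fingers, y is the line along which they close (so a half turn about z gives the same grasp; the last joint's range is limited). The gripper opens to 88 mm and grips with 3 to 60 N. Pads are 19 mm wide; open, the fingers measure 130 mm over their backs; the gripper's body (78 mm by 193 mm) begins 47 mm behind the grasp point.
Start: joints at [-59.639, 20.546, 0.682, 0, -70.136, -16.507], TCP at [0.162, -0.655, 0.227] pointing down, gripper open.
Joint ranges: [-176.03, 176.03], [-82.01, 121.73], [-58.28, 71.71], [-173.87, 95.51], [-174.79, -0.11], [-173.66, 173.66]. Speed limits (degrees/s): [136.94, 136.94, 172.46, 180, 180, 180].

### API

Orientations are given as [roll, pitch, yaw] about the fixed x, y, z axes, in that order (R = Rz(yaw) Ry(pitch) Rx(roll)).
In Python, from plant import * gives the robot as it stands.
- The arm moves only by the tool step_arm, never from a script. Its argument "steps" is a list that holds one entry, the list of rows, each a list of 6 numbers: the shift along the tool's x, y, z scaled (see below), then the turn, a rotation vector about the tool's x, y, z scaled (see below). In form: [[[tx, ty, tz, wx, wy, wz], ...]]. A call has 1 to 20 rows; each row is the pose to reach, as a shift and turn from the pose commanded when the call began, along the tool's axes at that moment; what a row does not reach only later rows make up. The controller multiplies each number of a shift by 100 mm and each number of a turn by 0.5 rad. A row lasts 1/10 s, in which the tool goes at most 50 mm and 8.59 degrees, less where a joint would pass 70% of its speed; a pose out of reach is approached as far as the arm can. A call with a number of a shift or a turn outside -1 to 1 is refused whole. A call with a gripper value outside its range is refused whole. "jaw" is the closure in counts, from 0 (fully open) to 255 (shut), set as the call begins (left out, the last holds). The fingers move at their own pace and stop on an object; the grip force is fixed at half the most. Time passes only in rows, so rows that repeat a pose let the fingers close. It gives the time, the measured TCP pose, the force, the opening and the grip force at its end, in the units of the state.
- get_obs(): the state, without advancing time (a new reading comes with each control period).
- snapshot(name): name is "scene" or "side" or "wrist"; returns (picture, depth): 420x560x3 uint8, red, green, blue; 420x560 float32, m along the optical axis (not along the pixel's ray), 0 where there is no reading.
- calibration(name): a dict with "mtx" (3x3 intrinsics, pixels), "rvec" (rotation vector, rad) and "tvec" (3), from world to camera coordinates, as OpenCV has them. Camera axes: x right, y down, z forward; pixel columns grow to the right and rows downward; lengths in m; the calibration is good to about 2 mm. A picture is of the moment at which its call begins: read the wrist's pose just before it. calibration takes no time and is no camera call; for the wrist camera it gives the pose at the moment of the call.
- close_job(): hands the job in; it is judged then, once.
The state is a dict: "clock": time; "joint_pos": joint angles; "qvel": joint speeds; "tau": joint torques, N m; "tool_pos": TCP position; "orientation": TCP orientation; "force": force on the tool from outside, world axes, zero at the start; "moment": the same for the moment, N m; "opening": finger opening in m; "gripper_force": force on a finger pad.
Only numpy, scipy, OpenCV 4.12 (cv2) and the standard library are available. Lean on these libraries where they do the work, as an engineer would, in place of code of your own. Each camera call takes 0.05 s, during which the arm holds its last target. There are 200 camera calls.

### The job

Swing the magnifier's stiff arm out of the way, off the candlestick, so that its lens stays centred over the pewter snuff box. Then turn the knurled brass collar on the candlestick (clockwise from above is the short way) while pressing it lightly down until its hidden keyway drops over the pin, and push it down against its spring fully home. Finish still holding the collar pushed home, do not let go, and leave the other things on the counter where they stand.

Things in the scene. Friction and masses are not known exactly. Their poses are not given: they have to be found in the camera images.
- mag_arm (a joint): the magnifier's swing arm, on a vertical hinge on a chrome stand (base disc 100 mm across, hinge head top 233 mm up). In rad, growing clockwise seen from above, range -0.4 to 2.6; starts at 0.25 to 0.5 with the lens about over the collar. The snuff box lies clockwise of it, at about 1.35 to 1.95. Stiff: about 0.25 N m moves it, and it stays where it is left.
- pivot (a point): point on the hinge's vertical axis at the height of the arm (217 mm above the counter)
- mag_knob (a point): centre of the black upright finger knob on the swing arm: a round pin 16 mm in diameter that stands 35 mm clear above the arm's flat bar (14 mm wide, its top 222 mm above the counter); its top is 16 mm above this point; 112 mm from the hinge axis, on the line from hinge to lens. Nothing stands beside it above the bar.
- lens (a point): centre of the magnifier's round lens (level chrome ring 92 mm across outside, 10 mm thick, about 217 mm above the counter), 180 mm from the hinge axis
- snuff_box: pewter snuff box, 64 x 48 x 25 mm, lying loose on the counter; origin at the centre of its underside
- collar: knurled brass collar, upright cylinder 48 mm in diameter, 42 mm high, closed top, about 150 g, loose on the candlestick's stem (about 1 mm of play in the bore); origin at the centre of its underside, z up its axis. It floats on a spring plate; at the start its underside is 11 mm above its seat. Its sides are free for grasping all round, top to underside (vise jaws' tops: 81 mm above the counter).
- seat (a point): point on the candlestick's axis at the top of the brass shoulder (58 mm across) on which the collar's underside rests when fully home, 100 mm above the counter; the candlestick base and the vise that grips it are fixed
- dog: white porcelain dog, 100 mm long, 106 mm high, on a 90 x 50 mm plinth; origin at the centre of its underside; leave alone
- bell: tarnished copper hand bell standing mouth down, 76 mm across, 120 mm high; origin at the centre of its underside; leave alone
- ring_case: blue ring case, 60 x 55 x 42 mm; origin at the centre of its underside; leave alone
- collar_top (a point): centre of the collar's top face. Two opposite keyways are hidden inside, and a cross pin on the stem: pressed down at the start, the collar stops on the pin after 1 to 2 mm. Turned clockwise (from above) by 0.45 to 1.25 rad (unknown) from its start it lines up (the pin enters over 0.1 rad either side) and can be pushed on down, 11 mm in all from the start.
- spring_plate (a joint): steel spring plate under the collar, in m: 0 at the start (up), 0.011 when the collar is fully home. It pushes up with about 3 N at the start and 8 N when home, and lifts the collar again if that is let go.
Not all that is in view belongs to the job. Leave any red look-alike of the collar alone.

How it is judged:
By the outcome, as a careful person would: the job done as asked, in the order asked, and still so for the second after the job is handed in, while the arm keeps its last pose, push and grip.
It also fails if it takes over 54 s, if anything falls off the work surface, if the arm or the gripper's body presses on something with over 40 N, if the wrist force passes 120 N, or if a joint passes its speed limit or range.

## Working session

There is one attempt and no reset: what is moved stays moved. The work goes in short steps, Python scripts to look and compute and a tool call to move; the robot and the scene stay as the last step left them, time stands still between calls to the robot, and variables do not carry over. Pictures are saved under pics/ and viewed, at most 10 in all, crops included, and the job is handed in when it is done.

Besides the shell and the picture viewer there is one more tool, called as a command line: name --argument value ..., lists and objects as JSON in quotes. step_arm: Moves the arm, as the interface text tells. Its arguments: {"type":"object","properties":{"steps":{"type":"array","items":{"type":"array","items":{"type":"array","items":{"type":"number","minimum":-1,"maximum":1}}}},"jaw":{"type":"number"}},"required":["steps"]}

```bash
mkdir -p pics
cat > h.py <<'E'
from plant import *
import numpy as np, cv2
def grab(n):
    c=calibration(n); p,d=snapshot(n); np.savez('/tmp/'+n+'.npz',p=p,d=d,K=c['mtx'],r=c['rvec'],t=c['tvec']); return p
def load(n):
    z=np.load('/tmp/'+n+'.npz'); d=z['d']; K=z['K']; R=cv2.Rodrigues(z['r'])[0]; t=z['t'].reshape(3)
    v,u=np.mgrid[:d.shape[0],:d.shape[1]]
    X=np.stack([(u-K[0,2])/K[0,0]*d,(v-K[1,2])/K[1,1]*d,d],-1)
    W=(X-t)@R; W[d==0]=np.nan
    return z['p'],W
E
python3 - <<'E'
from h import *
o=get_obs(); print({k:np.round(v,3).tolist() for k,v in o.items()})
for n in('scene','side'): cv2.imwrite(f'pics/{n}0.png',grab(n)[:,:,::-1])
E
```

```text
{'clock': 0.0, 'joint_pos': [-59.64, 20.592, 0.635, -0.02, -70.134, -16.508], 'qvel': [-0.055, -0.077, -0.021, -0.011, -0.043, -0.105], 'tau': [0.001, -58.272, 29.305, 6.997, 0.007, -0.0], 'tool_pos': [0.161, -0.655, 0.226], 'orientation': [179.907, -0.008, -166.154], 'force': [-0.372, -0.32, -0.431], 'moment': [0.029, -0.013, 0.042], 'gripper_force': 0.0, 'opening': 0.088}
```

View pics/scene0.png

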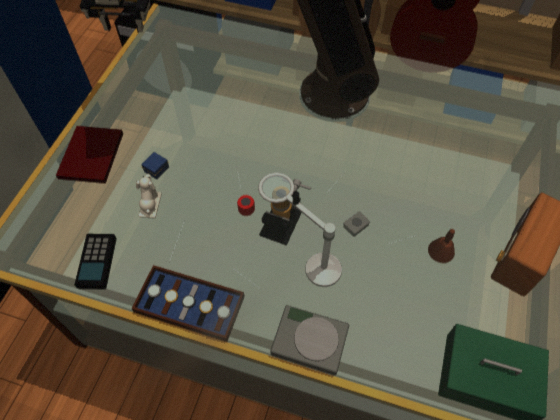

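View pics/side0.png

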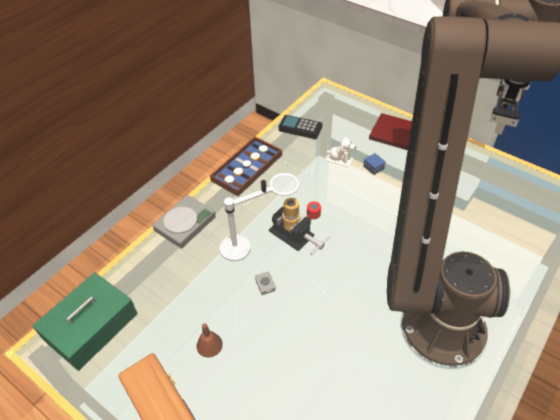

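The scene view shows the lens ring at (276,188), the hinge head at (329,230), the knob near (296,198), the snuff box at (356,223), and the brass collar under the lens at about (285,205). There are two collar candidates. The red one at (246,205) is the look-alike. The brass one in the vise is the one meant. I'll confirm that in a crop and measure positions.

Run:
```python
from h import *
ims=[]
for n,(u,v) in {'scene':(235,165),'side':(205,160)}.items():
    p,W=load(n); ims.append(cv2.resize(p[v:v+110,u:u+145],None,fx=5.5 if 0 else 2.75*2,fy=5.5,interpolation=cv2.INTER_CUBIC)[:, :800])
    z=W[...,2]; xy=W[...,:2]
    def rep(s,m): 
        q=W[m]; print(n,s,m.sum(),np.round(np.nanmedian(q,0),4),np.round(np.nanmin(q,0),3) if m.sum() else'',np.round(np.nanmax(q,0),3) if m.sum() else '')
    box=np.zeros(z.shape,bool)
    if n=='scene': box[150:300,225:380]=1
    else: box[165:300,205:340]=1
    rep('>226',box&(z>.226)&(z<.28)); rep('lens/arm',box&(z>.207)&(z<.226))
    rep('collar top',box&(z>.145)&(z<.158))
    sb=np.zeros(z.shape,bool)
    if n=='scene': sb[205:240,340:375]=1
    else: sb[270:297,250:280]=1
    m=sb&(z>.018)&(z<.035); rep('box',m)
    print(cv2.minAreaRect(W[m][:,:2].astype(np.float32)*1000))
    m=box&(z>.226)&(z<.28)
    k,l,s,c=cv2.connectedComponentsWithStats(m.astype(np.uint8))
    for i in range(1,k): rep(f'cc{c[i].round()}',l==i)
    m=(box&(z>.209)&(z<.226)); np.save(f'/tmp/arm_{n}.npy',W[m])
cv2.imwrite('pics/c0.png',ims[0][:,:,::-1]);cv2.imwrite('pics/c1.png',ims[1][:,:,::-1])
```

```text
scene >226 185 [0.6558 0.1316 0.2342] [ 0.596 -0.05   0.226] [0.68  0.154 0.264]
scene lens/arm 1152 [ 0.5972 -0.0063  0.2202] [ 0.537 -0.065  0.207] [0.679 0.154 0.226]
scene collar top 20 [0.6705 0.1415 0.1491] [ 0.567 -0.003  0.145] [0.673 0.149 0.158]
scene box 326 [0.5027 0.1932 0.0252] [0.463 0.157 0.019] [0.54  0.227 0.034]
((499.8245849609375, 193.40020751953125), (48.836669921875, 68.14521789550781), 56.48045349121094)
scene cc[262. 192.] 2 [ 0.6101 -0.0484  0.2262] [ 0.609 -0.05   0.226] [ 0.611 -0.047  0.226]
scene cc[296. 198.] 74 [0.6176 0.042  0.253 ] [0.606 0.032 0.226] [0.622 0.049 0.264]
scene cc[290. 194.] 1 [0.5962 0.0217 0.2268] [0.596 0.022 0.227] [0.596 0.022 0.227]
scene cc[269. 198.] 1 [ 0.6228 -0.0244  0.226 ] [ 0.623 -0.024  0.226] [ 0.623 -0.024  0.226]
scene cc[274. 200.] 1 [ 0.6249 -0.0107  0.2263] [ 0.625 -0.011  0.226] [ 0.625 -0.011  0.226]
scene cc[317. 219.] 1 [0.6459 0.1052 0.2268] [0.646 0.105 0.227] [0.646 0.105 0.227]
scene cc[329. 228.] 104 [0.6665 0.1404 0.2326] [0.651 0.127 0.226] [0.68  0.154 0.237]
scene cc[321. 226.] 1 [0.6616 0.1196 0.2264
[... 1892 characters left out ...]
227] [ 0.537 -0.015  0.227]
side cc[256. 192.] 1 [0.6224 0.0628 0.2275] [0.622 0.063 0.227] [0.622 0.063 0.227]
side cc[260. 193.] 1 [0.6093 0.0602 0.2292] [0.609 0.06  0.229] [0.609 0.06  0.229]
side cc[282. 193.] 1 [0.5587 0.0201 0.2261] [0.559 0.02  0.226] [0.559 0.02  0.226]
side cc[286. 193.] 1 [0.5489 0.0136 0.2267] [0.549 0.014 0.227] [0.549 0.014 0.227]
side cc[250. 194.] 2 [0.6296 0.0798 0.227 ] [0.627 0.079 0.227] [0.632 0.08  0.227]
side cc[229. 201.] 69 [0.6599 0.1415 0.2336] [0.648 0.124 0.227] [0.673 0.153 0.239]
side cc[249. 197.] 1 [0.6266 0.0904 0.2276] [0.627 0.09  0.228] [0.627 0.09  0.228]
side cc[246. 198.] 1 [0.6309 0.0989 0.2279] [0.631 0.099 0.228] [0.631 0.099 0.228]
```

View pics/c0.png

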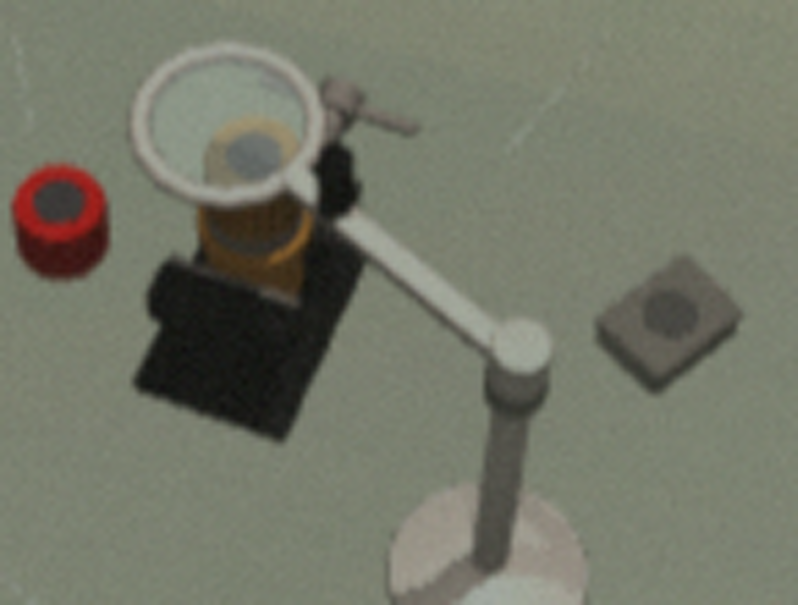

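View pics/c1.png

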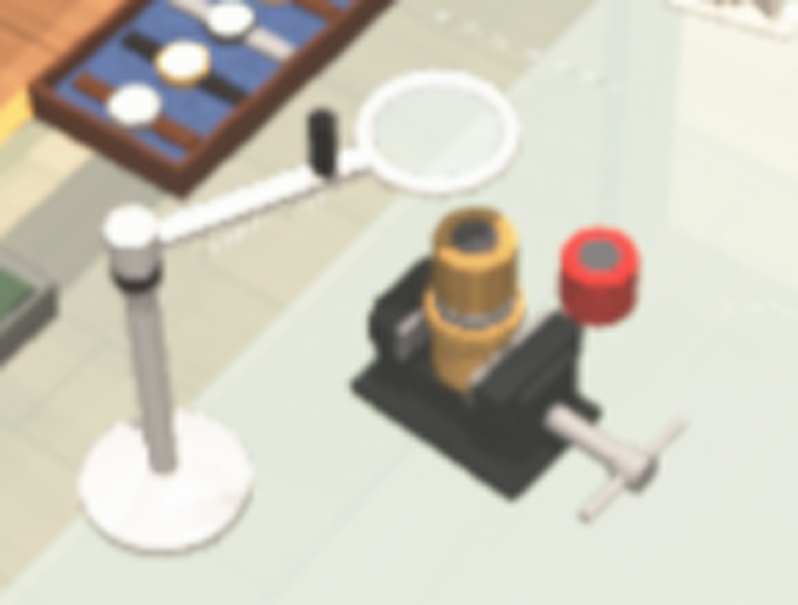

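The crops confirm that the brass collar, knurled and on the stem in the vise, is the target. The red one stands on the counter to its left. Next I'll refine the geometry and plan the approach.

```bash
cat >> h.py <<'E'
from scipy.spatial.transform import Rotation as Ro
def plan(p,yaw,cur=None):
    """scaled step from current measured pose to tool-down pose"""
    o=get_obs(); p0=np.array(o['tool_pos']); R0=Ro.from_euler('xyz',o['orientation'],degrees=True)
    R1=Ro.from_euler('xyz',[180,0,yaw],degrees=True)
    return np.round(np.r_[R0.inv().apply(np.array(p)-p0)/.1,(R0.inv()*R1).as_rotvec()/.5],3)
E
python3 - <<'E'
from h import *
from scipy.optimize import least_squares
import plant; print([ (k,getattr(plant,k)) for k in dir(plant) if 'hold' in k.lower()])
def fit(q,r):
    s=least_squares(lambda c:np.hypot(*(q-c).T)-r,q.mean(0),loss='soft_l1',f_scale=.002); return s.x.round(4),np.abs(s.fun).mean().round(4)
for n in('scene','side'):
    p,W=load(n); z=W[...,2]; x,y=W[...,0],W[...,1]
    m=(z>.105)&(z<.147)&(np.hypot(x-.553,y+.0125)<.04); q=W[m]; print(n,'collar side',m.sum(),fit(q[q[:,2]>.114][:,:2],.024) if m.sum()>20 else '')
    m=(z>.149)&(z<.158)&(np.hypot(x-.553,y+.0125)<.035); print('top',m.sum(),cv2.minEnclosingCircle(W[m][:,:2].astype(np.float32)*1000) if m.sum()>5 else '')
    m=(z>.022)&(z<.03)&(np.hypot(x-.498,y-.193)<.05); print('box',m.sum(),cv2.minAreaRect(W[m][:,:2].astype(np.float32)*1000))
    m=(z>.213)&(z<.226)&(np.hypot(x-.581,y+.019)<.053)&(np.hypot(x-.581,y+.019)>.036)&(y<.01); print('lens',m.sum(),fit(W[m][:,:2],.0425))
    m=(z>.229)&(z<.245)&(np.hypot(x-.664,y-.141)<.03); print('hinge',m.sum(),cv2.minEnclosingCircle(W[m][:,:2].astype(np.float32)*1000))
    m=(z>.229)&(z<.27)&(np.hypot(x-.613,y-.042)<.02); print('knob',fit(W[m][:,:2],.008),z[m].max())
    m=(z>.213)&(z<.226)&(np.hypot(x-.664,y-.141)>.02)&(np.hypot(x-.664,y-.141)<.13)&(y>.03); 
    print('bar',cv2.fitLine(W[m][:,:2].astype(np.float32),cv2.DIST_HUBER,0,.01,.01).ravel())
    m=(z>.002)&(z<.03)&(np.hypot(x-.664,y-.141)<.07); print('base',m.sum(),np.nanmedian(z[m]),cv2.minEnclosingCircle(W[m][:,:2].astype(np.float32)*1000))
E
```

```text
[('hold_point_z', 0.0188)]
scene collar side 127 (array([ 0.5539, -0.0166]), np.float64(0.001))
top 0 
box 270 ((500.3653869628906, 194.21670532226562), (46.87800216674805, 68.14521789550781), 56.48046112060547)
lens 247 (array([ 0.5828, -0.0179]), np.float64(0.0027))
hinge 91 ((665.0408935546875, 141.8717498779297), 14.894658088684082)
knob (array([0.6126, 0.0412]), np.float64(0.0018)) 0.26431875752545175
bar [0.4017167  0.915764   0.63884914 0.08650832]
base 1098 0.015569352205375914 ((663.8477172851562, 140.93040466308594), 69.93660736083984)
side collar side 145 (array([ 0.5528, -0.0183]), np.float64(0.0016))
top 135 ((552.51806640625, -16.36202621459961), 25.64219856262207)
box 249 ((496.7919921875, 193.4156494140625), (47.00279235839844, 69.98516845703125), 56.86955642700195)
lens 155 (array([ 0.5802, -0.0181]), np.float64(0.0026))
hinge 62 ((661.704833984375, 137.68121337890625), 15.938385009765625)
knob (array([0.6125, 0.0389]), np.float64(0.0017)) 0.2680244190278941
bar [0.47262993 0.881261   0.6342114  0.090808  ]
base 789 0.015558599444851117 ((664.0376586914062, 140.94558715820312), 69.93290710449219)
```

step_arm --steps '[[[-0.1,0.1,-0.5,0,0,0],[-0.4,0.4,-0.9,0,0,0],[-0.7,0.7,-0.95,0,0,0],[-1,0.95,-0.95,0,0,0]]]'

```text
clock: 0.5
tool_pos: [0.2367, -0.5384, 0.324]
orientation: [-179.8, 0.1, -166.2]
force: [1.1, 0.2, 0.4]
opening: 0.0876
gripper_force: 0.0
```

step_arm --steps '[[[-0.35,0.33,0,0,0,0],[-0.7,0.65,0,0,0,0],[-1,0.95,0,0,0,0]]]'

```text
clock: 0.8
tool_pos: [0.311, -0.421, 0.3213]
orientation: [180.0, 0.0, -166.1]
force: [1.2, 0.5, 0.3]
opening: 0.0878
gripper_force: 0.0
```

step_arm --steps '[[[-0.35,0.33,0,0,0,0],[-0.7,0.65,0,0,0,0],[-1,0.95,0,0,0,0]]]'

```text
clock: 1.1
tool_pos: [0.3853, -0.3048, 0.3215]
orientation: [180.0, 0.0, -166.1]
force: [1.0, -0.1, 0.2]
opening: 0.0877
gripper_force: 0.0
```

step_arm --steps '[[[-0.35,0.33,0,0,0,-0.25],[-0.7,0.65,0,0,0,-0.5],[-1,0.95,0,0,0,-0.8]]]'

```text
clock: 1.4
tool_pos: [0.4596, -0.1886, 0.3215]
orientation: [180.0, 0.0, -142.9]
force: [0.7, -1.2, 0.1]
opening: 0.0874
gripper_force: 0.0
```

```bash
python3 -c "
from h import *
o=get_obs();print(o['clock'],np.round(o['tool_pos'],3),np.round(o['orientation'],1),np.round(o['joint_pos'],1));print(plan([.612,.0405,.31],-117.4))"
```

```text
1.4 [ 0.46  -0.189  0.321] [ 180.     0.  -142.9] [  0.4   0.6 -12.   -0.  -77.4 -53.3]
[-2.597  0.908  0.115  0.     0.    -0.89 ]
```

step_arm --steps '[[[-0.45,0.15,0,0,0,-0.2],[-0.9,0.3,0,0,0,-0.4],[-1,0.35,0,0,0,-0.45]]]'

```text
clock: 1.7
tool_pos: [0.5199, -0.0994, 0.3206]
orientation: [179.9, -0.0, -130.0]
force: [-1.3, -1.3, -0.1]
opening: 0.0877
gripper_force: 0.0
```

```bash
python3 -c "
from h import *
print(plan([.612,.0405,.31],-117.4))"
```

```text
[-1.664e+00  1.930e-01  1.060e-01  2.000e-03 -1.000e-03 -4.390e-01]
```

step_arm --steps '[[[-0.4,0.05,0,0,0,-0.2],[-0.8,0.1,0,0,0,-0.4],[-1,0.12,0,0,0,-0.44],[-1,0.12,0,0,0,-0.44]]]'

```text
clock: 2.1
tool_pos: [0.5745, -0.017, 0.3204]
orientation: [179.9, -0.1, -117.6]
force: [-0.7, -0.7, 0.3]
opening: 0.0878
gripper_force: 0.0
```

```bash
python3 -c "
from h import *
print(plan([.612,.0405,.31],-117.4))"
```

```text
[-0.684 -0.065  0.103  0.003 -0.002 -0.009]
```

step_arm --steps '[[[-0.35,-0.03,0,0,0,0],[-0.68,-0.06,0,0,0,0],[-0.68,-0.06,0,0,0,0],[-0.68,-0.06,0,0,0,0]]]'

```text
clock: 2.5
tool_pos: [0.6103, 0.0383, 0.321]
orientation: [179.9, -0.1, -117.8]
force: [0.0, -0.6, 0.5]
opening: 0.0878
gripper_force: 0.0
```

Run:
```python
from h import *
o=get_obs();print(np.round(o['tool_pos'],4),np.round(o['joint_pos'],1))
a=grab('wrist')
b=grab('scene')
cv2.imwrite('pics/w1.png',np.hstack([cv2.resize(a,(400,300)),cv2.resize(b,(400,300))])[:,:,::-1])
p,W=load('wrist'); z=W[...,2];x,y=W[...,0],W[...,1]
for lo,hi in((.24,.262),(.25,.27)):
    m=(z>lo)&(z<hi)&(np.hypot(x-.612,y-.04)<.025); print(m.sum(),np.nanmedian(W[m],0), cv2.minEnclosingCircle(W[m][:,:2].astype(np.float32)*1000) if m.sum()>3 else '')
```

```text
[0.6103 0.0383 0.321 ] [ 21.9  12.1   1.1  -0.  -79.1 -49.6]
566 [0.60831308 0.03686647 0.26039949] ((609.4898681640625, 39.43048095703125), 7.949131965637207)
502 [0.60866427 0.03769802 0.26081555] ((609.550537109375, 39.318603515625), 7.933915138244629)
```

View pics/w1.png

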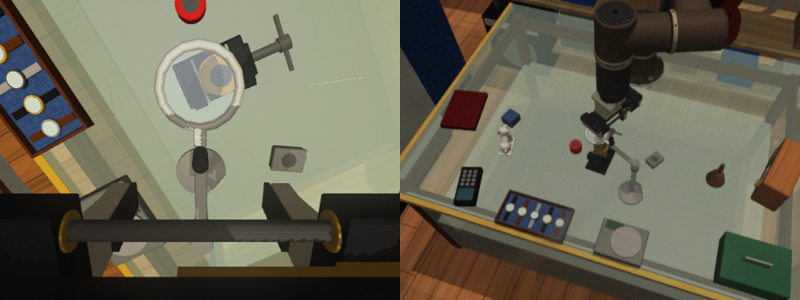

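Wrist half of the view: the knob is at (200,155) midway between the fingers, the lens at (200,85) and the box at (287,158). Scene half: the forearm is well above the lens. I'll descend and grip the knob.

step_arm --steps '[[[0,0.01,0.3,0,0,0],[0,0.01,0.6,0,0,0],[0,0.01,0.8,0,0,0],[0,0.01,0.92,0,0,0],[0,0.01,0.92,0,0,0],[0,0.01,0.92,0,0,0]]]'

```text
clock: 3.2
tool_pos: [0.6102, 0.0387, 0.2307]
orientation: [-179.9, 0.0, -117.8]
force: [0.4, -0.0, 0.3]
opening: 0.0874
gripper_force: 0.0
```

step_arm --steps '[[[0,0,0,0,0,0],[0,0,0,0,0,0],[0,0,0,0,0,0],[0,0,0,0,0,0],[0,0,0,0,0,0],[0,0,0,0,0,0],[0,0,0,0,0,0],[0,0,0,0,0,0]]]' --jaw 255

```text
clock: 4.0
tool_pos: [0.6098, 0.0391, 0.2295]
orientation: [180.0, -0.0, -117.7]
force: [0.3, 0.1, 0.2]
opening: 0.029
gripper_force: 0.0
```

Run:
```python
from h import *
o=get_obs(); print(np.round(o['tool_pos'],4),np.round(o['orientation'],2),np.round(o['force'],1),np.round(o['moment'],2))
# arcs in tool frame, circle about hinge; rows of 4 deg clockwise
E=None
p0=np.array(o['tool_pos'])[:2]; H=np.array([.6635,.1405]); print(np.linalg.norm(p0-H), np.degrees(np.arctan2(*(p0-H)[::-1])))
```

```text
[0.6098 0.0391 0.2295] [ 1.8000e+02 -1.0000e-02 -1.1773e+02] [0.3 0.1 0.2] [0.03 0.11 0.03]
0.11474241841446425 -117.9297449837522
```

step_arm --steps '[[[0,0,0,0,0,0],[0,0,0,0,0,0],[0,0,0,0,0,0],[0,0,0,0,0,0]]]' --jaw 202

```text
clock: 4.4
tool_pos: [0.6098, 0.0391, 0.2296]
orientation: [180.0, -0.0, -117.7]
force: [0.2, 0.1, -0.4]
opening: 0.0183
gripper_force: 0.0
```

step_arm --steps '[[[-0.001,0.045,0,0,0,0.08],[-0.004,0.09,0,0,0,0.16],[-0.014,0.178,0,0,0,0.32],[-0.032,0.266,0,0,0,0.48],[-0.057,0.352,0,0,0,0.64],[-0.088,0.436,0,0,0,0.8],[-0.127,0.517,0,0,0,0.96],[-0.127,0.517,0,0,0,0.96]]]'

```text
clock: 5.2
tool_pos: [0.5695, 0.0748, 0.2297]
orientation: [180.0, 0.0, -145.3]
force: [0.4, 0.5, 0.4]
opening: 0.0182
gripper_force: 0.0
```

Run:
```python
from h import *
grab('wrist'); o=get_obs(); P=np.array(o['tool_pos']); print(P.round(4),np.round(o['orientation'],2),np.round(o['force'],1))
p,W=load('wrist'); cv2.imwrite('pics/w2.png',p[:,:,::-1]); z=W[...,2];x,y=W[...,0],W[...,1]
m=(z>.018)&(z<.036)&(np.hypot(x-.498,y-.193)<.055); print('box',m.sum(),cv2.minAreaRect(W[m][:,:2].astype(np.float32)*1000) if m.sum() else'', np.nanmedian(z[m]))
m=(z>.205)&(z<.235)&(np.hypot(x-P[0],y-P[1])<.15)&(np.hypot(x-P[0],y-P[1])>.025); q=W[m]; print(m.sum(),q.min(0),q.max(0))
```

```text
[0.5699 0.0747 0.2297] [-1.8000e+02  2.0000e-02 -1.4509e+02] [-0.3 -0.1  0.8]
box 2654 ((495.2013854980469, 192.6945343017578), (47.79688262939453, 67.30245208740234), 57.508575439453125) 0.024231634744230124
30352 [ 0.4683167  -0.01030212  0.21540999] [0.62923007 0.12054837 0.23493696]
```

View pics/w2.png

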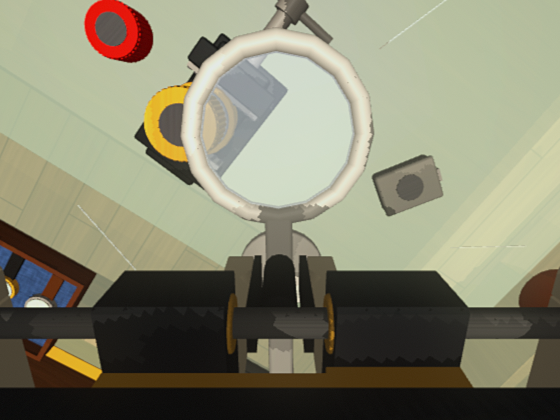

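The knob sits at (280,275) inside the fingers and the lens ring at (280,125) is swinging along. The box is at (407,185). I'll continue the arc.

step_arm --steps '[[[-0.004,0.09,0,0,0,0.16],[-0.014,0.178,0,0,0,0.32],[-0.032,0.266,0,0,0,0.48],[-0.057,0.352,0,0,0,0.64],[-0.088,0.436,0,0,0,0.8],[-0.127,0.517,0,0,0,0.96],[-0.127,0.517,0,0,0,0.96]]]'

```text
clock: 5.95
tool_pos: [0.551, 0.1245, 0.2296]
orientation: [180.0, 0.0, -172.7]
force: [-0.1, 0.1, -0.2]
opening: 0.0185
gripper_force: 0.0
```

```bash
cat > lens.py <<'E'
from h import *
from scipy.optimize import least_squares
grab('wrist'); o=get_obs(); P=np.array(o['tool_pos']); print(P.round(4),np.round(o['orientation'],2),np.round(o['force'],1),np.round(o['joint_pos'],0))
p,W=load('wrist'); z=W[...,2];x,y=W[...,0],W[...,1]
a=np.radians(o['orientation'][2]); L=P[:2]+.068*np.array([np.cos(a),np.sin(a)])
m=(z>.018)&(z<.036)&(np.hypot(x-.498,y-.193)<.055); print('box',m.sum(),cv2.minAreaRect(W[m][:,:2].astype(np.float32)*1000) if m.sum()>9 else'')
m=(z>.212)&(z<.23)
for i in range(3):
    r=np.hypot(x-L[0],y-L[1]); mm=m&(r<.052)&(r>.033); q=W[mm][:,:2]
    s=least_squares(lambda c:np.hypot(*(q-c).T)-.0415,L,loss='soft_l1',f_scale=.002); L=s.x
H=np.array([.6635,.1405]); d=L-H; print('lens',L.round(4),mm.sum(),np.hypot(*d).round(4),np.degrees(np.arctan2(d[1],d[0])).round(2))
E
python3 lens.py
```

```text
[0.5512 0.1243 0.2296] [ 1.7999e+02  1.0000e-02 -1.7251e+02] [-0.3 -0.7 -0.6] [  33.   10.  -13.   -0.  -67. -115.]
box 521 ((487.0251770019531, 217.09498596191406), (49.81482696533203, 22.932880401611328), 6.967137336730957)
lens [0.4833 0.1134] 14528 0.1822 -171.45
```

step_arm --steps '[[[-0.004,0.09,0,0,0,0.16],[-0.014,0.178,0,0,0,0.32],[-0.032,0.266,0,0,0,0.48],[-0.057,0.352,0,0,0,0.64],[-0.088,0.436,0,0,0,0.8],[-0.116,0.497,0,0,0,0.92],[-0.116,0.497,0,0,0,0.92],[-0.116,0.497,0,0,0,0.92]]]'

```text
clock: 6.8
tool_pos: [0.5564, 0.1747, 0.2295]
orientation: [180.0, 0.0, 161.1]
force: [-0.8, 0.4, 0.1]
opening: 0.0181
gripper_force: 0.0
```

```bash
python3 lens.py
python3 - <<'E'
from h import *
for n in('scene',): grab(n)
p,W=load('scene'); z=W[...,2];x,y=W[...,0],W[...,1]
m=(z>.212)&(z<.226)&(np.hypot(x-.49,y-.195)<.055); print(m.sum(),cv2.minEnclosingCircle(W[m][:,:2].astype(np.float32)*1000) if m.sum()>5 else '')
a=cv2.resize(p[150:270,250:410],(400,300)); b=cv2.resize(load('wrist')[0],(400,300))
cv2.imwrite('pics/s3.png',np.hstack([a,b])[:,:,::-1])
E
```

```text
[0.5564 0.1747 0.2296] [1.7998e+02 1.0000e-02 1.6108e+02] [-0.  -0.1 -0.6] [  37.   12.  -11.   -0.  -67. -146.]
box 0 
lens [0.49   0.1943] 14627 0.1817 162.79
74 ((491.6461181640625, 204.35940551757812), 42.63982009887695)
```

View pics/s3.png

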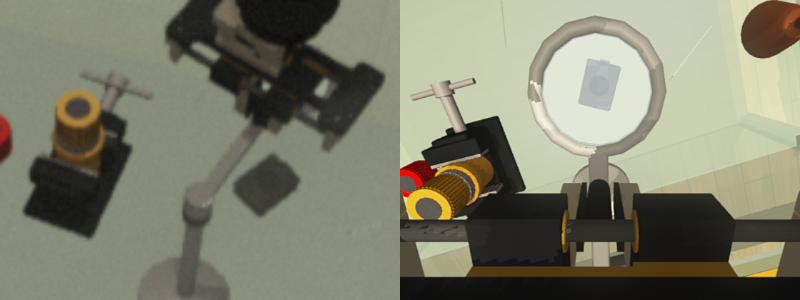

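The lens now appears over the box: in the wrist half the lens centre is at (598,87) and the box at (600,85). I'll check the parallax by casting a ray, then back off.

Run:
```python
from h import *
z=np.load('/tmp/wrist.npz');K=z['K'];R=cv2.Rodrigues(z['r'])[0];t=z['t'].ravel();p=z['p']
c=-R.T@t; print('cam',c.round(3))
g=cv2.cvtColor(p,cv2.COLOR_RGB2GRAY); roi=np.zeros_like(g);roi[75:165,235:330]=1
m=((g<175)&(roi>0)); print(g[75:165:10,280])
k,l,s,ce=cv2.connectedComponentsWithStats(((g<np.median(g[roi>0])-15)&(roi>0)).astype(np.uint8)); i=1+s[1:,4].argmax(); print(s[i],ce[i])
for (u,v),h in((ce[i],.02),((598-400)*1.4,)and(((598-400)*1.4,87*1.4),.217)):
    d=R.T@np.linalg.inv(K)@np.array([u,v,1]); print((c+d*(h-c[2])/d[2]).round(4))
```

```text
cam [0.474 0.202 0.387]
[228 189 188 186 178 178 185 185 229]
[ 249   82   60   74 3165] [278.54944708 117.77598736]
[0.495  0.1935 0.02  ]
[0.4854 0.1967 0.217 ]
```

The lens is centred over the box, with about zero tangential error. I'll release the knob and lift.

step_arm --steps '[[[0,0,0,0,0,0],[0,0,0,0,0,0],[0,0,0,0,0,0],[0,0,0,0,0,0],[0,0,-0.2,0,0,0],[0,0,-0.5,0,0,0],[0,0,-0.8,0,0,0],[0,0,-0.8,0,0,0]]]' --jaw 120

```text
clock: 7.7
tool_pos: [0.5579, 0.1755, 0.3143]
orientation: [179.7, 0.3, 160.9]
force: [-0.4, 0.1, 0.3]
opening: 0.0466
gripper_force: 0.0
```

```bash
python3 lens.py; python3 -c "
from h import *
print(plan([.553,-.0165,.31],-107))"
```

```text
[0.557  0.1754 0.3119] [1.7981e+02 1.6000e-01 1.6093e+02] [-0.7 -0.2 -0.3] [  37.    9.   -3.    0.  -77. -146.]
box 0 
lens [0.4898 0.1944] 6701 0.1819 162.76
[-5.890e-01 -1.827e+00  1.500e-02  1.000e-03  1.000e-02 -3.214e+00]
```

step_arm --steps '[[[-0.1,-0.3,0,0,0,-0.25],[-0.3,-0.6,0,0,0,-0.5],[-0.45,-0.95,0,0,0,-0.75],[-0.45,-0.95,0,0,0,-0.95]]]'

```text
clock: 8.15
tool_pos: [0.5671, 0.0671, 0.3088]
orientation: [-180.0, -0.1, -171.7]
force: [-0.1, 0.7, 0.2]
opening: 0.0461
gripper_force: 0.0
```

step_arm --steps '[[[0,0,0,0,0,-0.25],[0,0,0,0,0,-0.5],[0,0,0,0,0,-0.75],[0,0,0,0,0,-0.95],[0,0,0,0,0,-0.95]]]' --jaw 0

```text
clock: 8.65
tool_pos: [0.5672, 0.0703, 0.3087]
orientation: [180.0, -0.1, -144.6]
force: [-0.3, -0.2, 0.0]
opening: 0.0806
gripper_force: 0.0
```

```bash
python3 -c "
from h import *
print(plan([.553,-.0165,.25],-133))"
```

```text
[ 0.618 -0.626  0.587  0.001 -0.002 -0.404]
```

step_arm --steps '[[[0.3,-0.3,0,0,0,-0.2],[0.6,-0.6,0.2,0,0,-0.4],[0.62,-0.63,0.55,0,0,-0.4],[0.62,-0.63,0.55,0,0,-0.4],[0.62,-0.63,0.55,0,0,-0.4],[0.62,-0.63,0.55,0,0,-0.4]]]'

```text
clock: 9.25
tool_pos: [0.5545, -0.0162, 0.2561]
orientation: [-179.9, 0.1, -133.2]
force: [-0.3, 0.1, -0.4]
opening: 0.0878
gripper_force: 0.0
```

```bash
cat > col.py <<'E'
from h import *
a=grab('wrist'); o=get_obs(); print(np.round(o['tool_pos'],4),np.round(o['orientation'],2),np.round(o['joint_pos'],0))
p,W=load('wrist'); cv2.imwrite('pics/w4.png',p[:,:,::-1]); z=W[...,2];x,y=W[...,0],W[...,1]
m=(z>.147)&(z<.162)&(np.hypot(x-.553,y+.0165)<.04); print(m.sum(),np.nanmedian(W[m],0).round(4),cv2.minEnclosingCircle(W[m][:,:2].astype(np.float32)*1000))
for q in (get_obs(),): print(np.round(q['force'],2))
E
python3 col.py; python3 -c "
from h import *
print(plan([.553,-.0165,.122],-133))"
```

```text
[ 0.5545 -0.016   0.2561] [-1.7991e+02  9.0000e-02 -1.3319e+02] [ 19.   8. -12.   0. -70. -62.]
2887 [ 0.5495 -0.0184  0.1524] ((550.5485229492188, -17.092369079589844), 24.72273826599121)
[ 0.02  0.24 -0.31]
[ 0.016  0.01   1.341 -0.003  0.003 -0.007]
```

View pics/w4.png

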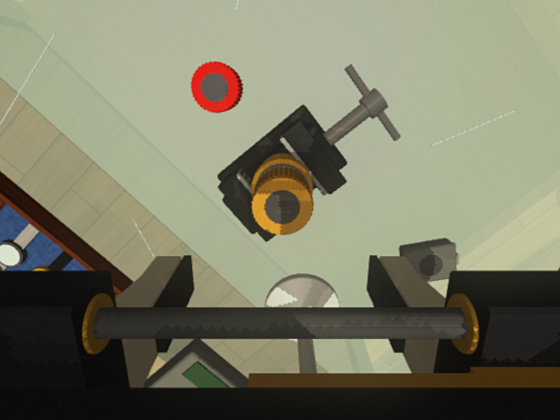

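The collar is at (282,206), laterally midway between the fingers, and the red look-alike at (215,86) is clear. I'll descend around the collar.

step_arm --steps '[[[0.025,0.015,0.3,0,0,0],[0.025,0.015,0.6,0,0,0],[0.025,0.015,0.8,0,0,0],[0.025,0.015,0.8,0,0,0]]]'

```text
clock: 9.7
tool_pos: [0.5496, -0.0171, 0.1729]
orientation: [179.9, -0.2, -133.2]
force: [-0.2, 0.1, -0.2]
opening: 0.0876
gripper_force: 0.0
```

step_arm --steps '[[[0,0,0.15,0,0,0],[0,0,0.3,0,0,0],[0,0,0.45,0,0,0],[0,0,0.54,0,0,0],[0,0,0.54,0,0,0],[0,0,0.54,0,0,0]]]'

```text
clock: 10.3
tool_pos: [0.5514, -0.0174, 0.1217]
orientation: [-179.9, 0.1, -133.2]
force: [0.1, -0.3, 0.4]
opening: 0.0875
gripper_force: 0.0
```

step_arm --steps '[[[0,0,0,0,0,0],[0,0,0,0,0,0],[0,0,0,0,0,0],[0,0,0,0,0,0],[0,0,0,0,0,0]]]' --jaw 110

```text
clock: 10.8
tool_pos: [0.5506, -0.0177, 0.1207]
orientation: [-180.0, 0.0, -133.2]
force: [0.4, 0.2, 0.3]
opening: 0.0537
gripper_force: 0.0
```

step_arm --steps '[[[0,0,0,0,0,0],[0,0,0,0,0,0],[0,0,0,0,0,0],[0,0,0,0,0,0]]]' --jaw 255

```text
clock: 11.2
tool_pos: [0.5507, -0.0176, 0.1206]
orientation: [-180.0, -0.0, -133.2]
force: [-0.2, 0.3, 0.7]
opening: 0.0486
gripper_force: 30.0
```

```bash
python3 -c "
from h import *
o=get_obs();print({k:np.round(v,4).tolist() for k,v in o.items()})"
```

```text
{'clock': 11.2, 'joint_pos': [18.5402, 14.3627, -23.2545, 0.0048, -52.3821, -61.7417], 'qvel': [-0.0043, 0.0145, 0.0272, 0.1043, -0.0171, 0.0691], 'tau': [0.1597, -44.6328, 24.4262, 5.6899, 0.008, -0.0155], 'tool_pos': [0.5507, -0.0176, 0.1206], 'orientation': [-179.9963, -0.0012, -133.1986], 'force': [-0.2081, 0.2805, 0.7282], 'moment': [-0.1403, 0.0605, 0.0048], 'gripper_force': 30.0002, 'opening': 0.0486}
```

The grip is centred. Now I'll press lightly.

step_arm --steps '[[[0,0,0.01,0,0,0],[0,0,0.015,0,0,0],[0,0,0.015,0,0,0]]]'

```text
clock: 11.5
tool_pos: [0.5506, -0.0177, 0.1191]
orientation: [-180.0, -0.0, -133.2]
force: [0.2, -1.2, 1.3]
opening: 0.0488
gripper_force: 30.0
```

step_arm --steps '[[[0,0,0.005,0,0,0],[0,0,0.005,0,0,0]]]'

```text
clock: 11.7
tool_pos: [0.5507, -0.0176, 0.1189]
orientation: [-180.0, 0.0, -133.2]
force: [-1.8, 0.2, 4.5]
opening: 0.0485
gripper_force: 30.0
```

step_arm --steps '[[[0,0,0.004,0,0,0.1],[0,0,0.004,0,0,0.2],[0,0,0.004,0,0,0.3],[0,0,0.004,0,0,0.4],[0,0,0.004,0,0,0.5],[0,0,0.004,0,0,0.6],[0,0,0.004,0,0,0.6]]]'

```text
clock: 12.4
tool_pos: [0.5512, -0.0175, 0.1188]
orientation: [-180.0, 0.1, -150.5]
force: [-0.7, 0.1, 5.4]
opening: 0.0488
gripper_force: 30.0
```

```bash
python3 -c "
from h import *
o=get_obs();print(np.round(o['tool_pos'],4),np.round(o['force'],1),np.round(o['moment'],2))"
```

```text
[ 0.5512 -0.0175  0.1188] [-0.7  0.1  5.4] [ 0.01  0.25 -0.04]
```

step_arm --steps '[[[0,0,0.004,0,0,0.1],[0,0,0.004,0,0,0.2],[0,0,0.004,0,0,0.2]]]'

```text
clock: 12.7
tool_pos: [0.5514, -0.0176, 0.1188]
orientation: [-180.0, 0.1, -156.2]
force: [-2.2, -1.1, 7.6]
opening: 0.0488
gripper_force: 30.0
```

step_arm --steps '[[[0,0,0,0,0,0.08],[0,0,0,0,0,0.16],[0,0,0,0,0,0.16]]]'

```text
clock: 13.0
tool_pos: [0.5514, -0.0176, 0.1188]
orientation: [-180.0, 0.1, -160.8]
force: [-0.7, -0.3, 7.6]
opening: 0.0486
gripper_force: 30.0
```

step_arm --steps '[[[0,0,0,0,0,0.08],[0,0,0,0,0,0.16],[0,0,0,0,0,0.16]]]'

```text
clock: 13.3
tool_pos: [0.5513, -0.0177, 0.1187]
orientation: [-180.0, 0.1, -165.3]
force: [-0.3, -0.5, 8.0]
opening: 0.0485
gripper_force: 30.0
```

step_arm --steps '[[[0,0,0,0,0,0.08],[0,0,0,0,0,0.16],[0,0,0,0,0,0.16]]]'

```text
clock: 13.6
tool_pos: [0.551, -0.0178, 0.1186]
orientation: [-180.0, 0.1, -169.9]
force: [-1.6, -1.4, 7.8]
opening: 0.0489
gripper_force: 30.0
```

step_arm --steps '[[[0,0,0,0,0,0.08],[0,0,0,0,0,0.16],[0,0,0,0,0,0.16]]]'

```text
clock: 13.9
tool_pos: [0.5509, -0.0176, 0.1182]
orientation: [180.0, 0.0, -174.5]
force: [-1.6, 0.4, 5.1]
opening: 0.0483
gripper_force: 30.0
```

z is dropping and so is the force, so the keyway is starting to enter.

step_arm --steps '[[[0,0,0.002,0,0,0.08],[0,0,0.004,0,0,0.08],[0,0,0.004,0,0,0.08]]]'

```text
clock: 14.2
tool_pos: [0.551, -0.0175, 0.1176]
orientation: [180.0, 0.0, -176.7]
force: [-0.8, 0.1, 4.4]
opening: 0.0486
gripper_force: 30.0
```

step_arm --steps '[[[0,0,0.005,0,0,0.06],[0,0,0.005,0,0,0.06]]]'

```text
clock: 14.4
tool_pos: [0.551, -0.0174, 0.117]
orientation: [180.0, 0.0, -178.5]
force: [1.2, 0.9, 4.2]
opening: 0.0484
gripper_force: 30.0
```

step_arm --steps '[[[0,0,0.01,0,0,0],[0,0,0.02,0,0,0],[0,0,0.02,0,0,0]]]'

```text
clock: 14.7
tool_pos: [0.5512, -0.0171, 0.115]
orientation: [180.0, 0.1, -178.4]
force: [1.3, 1.5, 2.5]
opening: 0.0487
gripper_force: 30.0
```

```bash
python3 -c "
from h import *
o=get_obs();print(np.round(o['tool_pos'],4),np.round(o['force'],1),np.round(o['moment'],2))"
```

```text
[ 0.5512 -0.0171  0.115 ] [1.3 1.5 2.5] [ 0.89 -0.45 -0.06]
```

step_arm --steps '[[[0,0,0.01,0,0,0],[0,0,0.02,0,0,0],[0,0,0.03,0,0,0],[0,0,0.03,0,0,0]]]'

```text
clock: 15.1
tool_pos: [0.5512, -0.0172, 0.1121]
orientation: [180.0, 0.1, -178.4]
force: [1.7, 2.5, 4.9]
opening: 0.0488
gripper_force: 30.0
```

```bash
python3 -c "
from h import *
o=get_obs();print(np.round(o['tool_pos'],4),np.round(o['force'],1),np.round(o['moment'],2))"
```

```text
[ 0.5512 -0.0172  0.1121] [1.7 2.5 4.9] [ 1.07 -0.29 -0.09]
```

step_arm --steps '[[[0,0,0.01,0,0,0],[0,0,0.02,0,0,0],[0,0,0.026,0,0,0],[0,0,0.026,0,0,0]]]'

```text
clock: 15.5
tool_pos: [0.5513, -0.0172, 0.1097]
orientation: [180.0, 0.1, -178.4]
force: [-0.3, 3.4, 6.7]
opening: 0.0486
gripper_force: 30.0
```

step_arm --steps '[[[0,0,0.005,0,0,0],[0,0,0.007,0,0,0],[0,0,0.007,0,0,0]]]'

```text
clock: 15.8
tool_pos: [0.5513, -0.0172, 0.1096]
orientation: [180.0, 0.1, -178.4]
force: [-2.6, 4.3, 11.2]
opening: 0.0487
gripper_force: 30.0
```

It hit a hard stop exactly 11.0 mm below the start height. I'll add a small margin of push and verify.

step_arm --steps '[[[0,0,0.003,0,0,0],[0,0,0.005,0,0,0],[0,0,0.005,0,0,0],[0,0,0.005,0,0,0],[0,0,0.005,0,0,0]]]'

```text
clock: 16.3
tool_pos: [0.5513, -0.0172, 0.1095]
orientation: [180.0, 0.1, -178.4]
force: [-2.5, 3.6, 15.2]
opening: 0.0486
gripper_force: 30.0
```

Run:
```python
from h import *
a=grab('scene');b=grab('side'); c=grab('wrist'); o=get_obs(); print(np.round(o['tool_pos'],4),np.round(o['force'],1))
p,W=load('side'); z=W[...,2];x,y=W[...,0],W[...,1]
m=(z>.13)&(z<.158)&(np.hypot(x-.553,y+.0165)<.02); print('top z',m.sum(),np.nanmedian(z[m]) if m.sum() else '')
m=(z>.212)&(z<.226)&(np.hypot(x-.49,y-.195)<.053); print('lens',cv2.minEnclosingCircle(W[m][:,:2].astype(np.float32)*1000) if m.sum()>5 else '')
cv2.imwrite('pics/end.png',np.hstack([cv2.resize(a[140:290,230:430],(400,300)),cv2.resize(b[140:320,190:430],(400,300))])[:,:,::-1])
```

```text
[ 0.5513 -0.0172  0.1095] [-2.6  4.8 15.4]
top z 6 0.14354077882940602
lens ((493.6068420410156, 194.70050048828125), 49.25947570800781)
```

View pics/end.png

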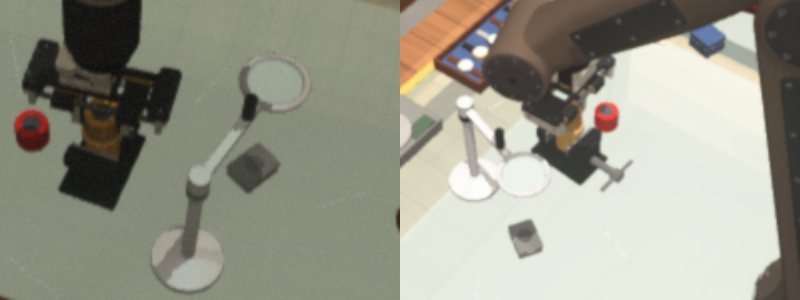

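The final view shows the collar held home, with its top at about 142 mm. The lens is at (.494,.195) over the box at (.497,.194), and the red look-alike is untouched.

```bash
python3 -c "
from plant import *
print(close_job())"
```

```text
the job is handed in; nothing more can be done
None
```

I handed the job in at about 16.5 s: the magnifier's lens is over the snuff box to within about 4 mm by camera, and the collar was turned clockwise about 0.79 rad, pushed 11 mm down to its stop and is still held there with about 15 N.

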